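# Clamp a sample cell with an eye screw and tommy bar

## Robot

A 6-joint arm with a two-finger parallel gripper is mounted at the origin on the work surface. World frame = base frame: x ahead of the robot, y to its left, z up, the work surface at z = 0. Lengths are in m, angles in degrees, forces in N, time in s.
With the tool pointing down it reaches from about 0.3 to 0.75 m from the base axis. Payload 8.5 kg.
Tool frame: the origin (TCP) lies midway between the tips of the shut fingers; the grasp point (between the pads) lies 19 mm behind it (env.tcp_to_grasp is the z of the grasp point in the tool frame, in m); z points along the fingers, y is the line along which they close (so a half turn about z gives the same grasp; the last joint's range is limited). The gripper opens to 85 mm and grips with 20 to 120 N. Pads are 22 mm wide; open, the fingers measure 114 mm over their backs; the gripper's body (76 mm by 85 mm) begins 54 mm behind the grasp point. The pads swing forward as they close: fully open they stand 13 mm farther back than shut.
Start: joints at [-89.57, 21.807, 74.336, -0, 83.858, -12.336], TCP at [0.122, -0.536, 0.231] pointing down, gripper open.
Joint ranges: [-178.18, 178.18], [-50.72, 133.34], [12.68, 142.11], [-81.47, 261.47], [9.98, 163.14], [-165.26, 165.26]. Speed limits (degrees/s): [136.94, 136.94, 180, 180, 180, 180].

## Interface

Orientations are given as a 3x3 rotation matrix whose columns are the frame's x, y, z axes.
In Python, from rig import env, imaging, job, models gives the robot as it stands. The module is installed in compiled form; this text tells all that it offers.
- The arm moves only by the tool jog_arm, never from a script. Its argument "plan" is text: rows parted by semicolons, each of 7 numbers parted by spaces: the turn, a rotation vector about the tool's x, y, z in degrees, then the shift along the tool's x, y, z in cm, then the closure in counts, from 0 (fully open) to 255 (shut). In form: rx ry rz x y z claw; .... A call has 1 to 10 rows; each row shifts and turns the commanded pose from where the row before left it, along the tool's axes as they then stand; what a row does not reach is not made up. A row lasts 1/12 s, in which the tool goes at most 41.7 mm and 7.16 degrees, less where a joint would pass 70% of its speed; a pose out of reach is approached as far as the arm can. A call with a gripper value outside its range is refused whole. The fingers move at their own pace and stop on an object; "grip_force" is the grip in N (left out, the last holds). Time passes only in rows, so rows that do not move let the fingers close. It gives the time, the measured TCP pose, the force, the opening and the grip force at its end, in the units of the state.
- env.observe(): the state, without advancing time (a new reading comes with each control period).
- imaging.get_image(name): name is "scene" or "top" or "wrist"; returns a dict with "pixels" (480x640x3 uint8, red, green, blue), "depth" (480x640 float32, m along the optical axis (not along the pixel's ray), 0 where there is no reading), "fov_y" (degrees; the focal length in pixels is half the picture's height over the tangent of half this angle, whatever the lens; pixels are square), "cx", "cy" (the principal point, pixels), "world_from_camera" (4x4, takes a point from camera to world coordinates). Camera axes: x right, y down, z forward; pixel columns grow to the right and rows downward; lengths in m; the calibration is good to about 2 mm. A picture is of the moment at which its call begins.
- job.close_job(): hands the job in; it is judged then, once.
Trained networks look in the newest picture that a camera, given by its name, has taken for a name from the list of things; names that differ only in an ending like _2 or _b are one class to them, and where a whole thing is asked for, a point or a joint stands for the part that bears it (a point fixed in the world has none). Each returns a list of dicts, best first, with "confidence" (0 to 1); they miss things now and then, are a little off and sometimes report something else, mostly with a low value. They report only what shows in the picture. A call takes as long as a camera call. They do not tell look-alikes from the thing itself.
- models.outline_of(camera, query): "region" (480x640 bool, what is visible of it) and "bbox" ([centre column, centre row, width, height] in pixels, round what is visible of it).
- models.tip_of(camera, query): "at" ([column, row] in pixels: a listed point, or the origin of a listed thing).
The state is a dict: "time_s": time; "q": joint angles; "qvel": joint speeds; "joint_efforts": joint torques, N m; "position": TCP position; "tool_rot": TCP orientation; "ft_force": force on the tool from outside, world axes, zero at the start; "wrist_torque": the same for the moment, N m; "grip_width": finger opening in m; "gripper_force": force on a finger pad.
Only numpy, scipy, OpenCV 4.12 (cv2) and the standard library are available. Lean on these libraries where they do the work, as an engineer would, in place of code of your own. Each camera call takes 0.05 s, during which the arm holds its last target. There are 200 camera calls.

## Task

Clamp the sample cell in the bench clamp: take the tommy bar from its rest, slide its steel shank through the loop of the eye screw and turn the screw clockwise (seen from above) with the bar until its foot has pressed the cell down solid on its bed and the screw is snug, but no more than snug, because the cell cracks if it is crushed. Then draw the bar out and lay it back in its rest as it was. Turn the screw only with the bar, never with the fingers, and leave everything else on the bench where it is.

Things in the scene. Friction and masses are not known exactly. Their poses are not given: they have to be found in the camera images.
- eyescrew: The eye screw: 8 mm steel wire bent to an upright oval loop on a vertical spindle through the middle of the clamp's bridge. Origin: centre of the loop's opening, about 138 mm above the bench. z: up, the axis of turning; x: through the opening (the bar goes along it, from either side); y: across. Opening 15 mm wide (y), 20 mm high (z); outside 31 x 36 mm.
- loop_top (a point): top of the eye screw's loop, 18 mm above the opening's centre, on the axis. The bar has play in the loop: it swings about 0.7 rad away from the loop's x before it bears on both sides and takes the screw along.
- screw_foot (a point): underside of the screw's 18 mm foot, on the axis. Clockwise from above lowers it 24 mm per turn (3.8 mm per rad). It starts 0.2 to 4.3 mm above the cell; landed, it first pushes cell and soft bed down by another 0.2 to 2.1 mm, with only about 3 N, until the bed is solid: in all 0.6 to 1.2 rad of screw. The screw stays where it is left.
- boss (a point): top centre of the brass boss on the bridge, 102 mm above the bench, on the screw's axis. Moment about this axis needed to turn the screw: about 0.07 N m while free or while the bed sinks; once solid it climbs within 0.1 rad to 0.2 N m at some 22 N on the cell, which is snug; 0.33 N m (40 N) is too much.
- clamp: The aluminium bench clamp, fixed: base 130 x 150 x 12 mm, two pillars at +-58 mm along its y, bridge 132 mm long along y, 34 mm wide, top at 96 mm, brass boss to 102 mm. Origin: centre of the base's underside, on the screw's axis.
- cell: The sample cell in the clamp's pocket under the screw: white block 44 x 44 x 20 mm with a steel cap 36 x 36 x 4 mm; origin at the centre of its underside. Loose in a pocket with about 2 mm play; the bed under it differs a little in height and gives a little before it is solid.
- bar: The tommy bar, 120 g: black square handle 16 x 16 x 70 mm, then a round steel shank of 10 mm diameter and 130 mm length with a round tip. Origin: middle of the handle, on the axis; +x points along the shank to the tip. The handle spans x = -35 to +35 mm, the tip is at x = 165 mm. At the start it lies level in its rest, axis 45 mm above the bench.
- bar_near (a point): point on the bar's axis, 70 mm from the handle's middle towards the tip (35 mm along the shank)
- bar_mid (a point): point on the bar's axis, 100 mm from the handle's middle
- bar_far (a point): point on the bar's axis, 130 mm from the handle's middle
- bar_tip (a point): tip of the bar
- rest: The grey bar rest, fixed: base plate 200 x 60 x 8 mm with two flared U cradles that are open upwards, at x = -31 mm (for the handle, 19 mm wide) and x = +115 mm (for the shank, 13 mm wide), each 8 mm along x, tops at about 54 mm. Origin on the bench under the middle of the bar's handle when it is laid up; +x is the direction in which the bar's tip points then.
- rest_seat (a point): where the middle of the bar's handle lies when the bar is in its rest, 45 mm above the bench; axes as the rest's
- beaker: Bystander, leave alone: clear glass beaker, 64 mm across, 85 mm tall; origin at the centre of its underside.
- reagent: Bystander, leave alone: amber bottle with cap, 60 mm across, 120 mm tall; origin at the centre of its underside.
- jar: Bystander, leave alone: white plastic jar, 60 mm across, 70 mm tall; origin at the centre of its underside.
- spare_cell: Bystander, leave alone: a second sample cell like the clamped one, standing on the bench (44 x 44 x 24 mm); origin at the centre of its underside.
- spatula: Bystander, leave alone: flat steel lab spatula, 175 mm long, lying on the bench along its x.
- collar: Bystander, leave alone: steel ring, 40 mm across, 14 mm tall, lying flat; origin at the centre of its underside.
- dish: Bystander, leave alone: shallow white dish, 80 mm across, 18 mm tall; origin at the centre of its underside.
There are look-alikes about, which are no part of the job. Leave any brown or orange look-alike of the cell alone.

How it is judged (in metres and radians):
On the way, in this order (a step that is already met when the one before it is completed fails the run):
1. the bar's shank is through the loop (distance between any of bar_near, bar_mid, bar_far and eyescrew below 0.018 m), for 0.1 s.
2. the screw's foot bears on the cell (10 to 40 N) (contact force between eyescrew and cell between 10 and 40 N), for 0.2 s.
3. the bar is out of the loop, the screw still snug (distance between bar_tip and eyescrew above 0.03 m and distance between bar and eyescrew above 0.17 m and contact force between eyescrew and cell above 10 N), for 0.1 s.
At the end, for the whole second after the job is handed in: The screw's foot presses on the cell with 10 to 40 N, and the bar lies still in its rest: the handle's middle within 12 mm of its seat, its axis within 0.06 rad of the rest's, the tip pointing the same way as at the start (all of step 2 and distance between bar and rest_seat below 0.012 m and angle between the x axis of bar and the x axis of rest, either way round below 0.06 rad and x of bar_tip in the frame of rest_seat above 0.1 m and linear speed of bar below 0.02 m/s); the robot touches nothing.
It fails at once if the cell is crushed: the screw presses on it with more than 50 N (contact force between eyescrew and cell above 50 N).
It fails at once if the fingers touch the eye screw (contact force between the fingers and eyescrew above 1 N).
It fails at once if the cell is pushed out of place (distance of cell from where it was at the start of the episode above 0.012 m).
It fails at once if a bystander is shifted by more than 30 mm (distance of any of beaker, reagent, jar, spare_cell, spatula, collar, dish from where it was at the start of the episode above 0.03 m).
It also fails if it takes over 72 s, if anything falls off the work surface, if the arm or the gripper's body presses on something with over 40 N, if the wrist force passes 120 N, or if a joint passes its speed limit or range.

## Working session

There is one attempt and no reset: what is moved stays moved. The work goes in short steps, Python scripts to look and compute and a tool call to move; the robot and the scene stay as the last step left them, time stands still between calls to the robot, and variables do not carry over. Pictures are saved under pics/ and viewed, at most 10 in all, crops included, and the job is handed in when it is done.

Besides the shell and the picture viewer there is one more tool, called after "Call:" as a command line: name --argument value ..., lists and objects as JSON in quotes. jog_arm: Moves the arm, as the interface text tells. Its arguments: {"type":"object","properties":{"plan":{"type":"string"},"grip_force":{"type":"number"}},"required":["plan"]}

```bash
mkdir -p pics; cat > h.py <<'E'
import numpy as np, cv2
from rig import env, imaging, job, models
def K(im): 
    f=240/np.tan(np.radians(im["fov_y"])/2); return f
def ray(im,px):
    f=K(im);T=np.array(im["world_from_camera"]);d=np.array([(px[0]-im["cx"])/f,(px[1]-im["cy"])/f,1.]);return T[:3,3],T[:3,:3]@d
def atz(im,px,z):
    o,d=ray(im,px);return o+d*(z-o[2])/d[2]
def atd(im,px):
    u,v=int(round(px[0])),int(round(px[1]));p=im["depth"][max(v-2,0):v+3,max(u-2,0):u+3];p=p[p>0]
    o,d=ray(im,px);return o+d*np.median(p) if len(p) else None
def tri(a,b):
    A=0;B=0
    for o,d in (a,b):
        d=d/np.linalg.norm(d);P=np.eye(3)-np.outer(d,d);A=A+P;B=B+P@o
    return np.linalg.solve(A,B)
def proj(im,p):
    T=np.linalg.inv(im["world_from_camera"]);c=T[:3,:3]@np.array(p)+T[:3,3];f=K(im);return c[:2]/c[2]*f+[im["cx"],im["cy"]]
def save(n,im): cv2.imwrite("pics/"+n+".png",cv2.cvtColor(im["pixels"],cv2.COLOR_RGB2BGR))
E
cat > a.py <<'E'
from h import *
np.set_printoptions(precision=4,suppress=True)
ims={c:imaging.get_image(c) for c in("scene","top")}
for c in ims: save(c+"0",ims[c])
cv2.imwrite("pics/both.png",cv2.cvtColor(cv2.resize(np.vstack([ims["scene"]["pixels"],ims["top"]["pixels"]]),(400*2,1200))[:],cv2.COLOR_RGB2BGR))
for q in "eyescrew loop_top boss clamp cell bar bar_near bar_mid bar_far bar_tip rest rest_seat".split():
    for c in ims:
        for r in models.tip_of(c,q)[:3]:
            print(q,c,np.round(r["at"],1),round(r["confidence"],2),atd(ims[c],r["at"]))
for c in ims:print(c,ims[c]["world_from_camera"][:3],K(ims[c]))
E
python3 a.py
```

```text
eyescrew scene [306.7 225.4] 0.81 [ 0.5522 -0.0458  0.1323]
eyescrew scene [472.8 332. ] 0.63 [0.4552 0.2876 0.0085]
eyescrew top [339.9 244.7] 0.37 [ 0.5552 -0.0481  0.151 ]
loop_top scene [303.4 218.8] 0.66 [ 0.5604 -0.0456  0.1538]
boss scene [306.3 239.8] 0.86 [ 0.561  -0.0391  0.1049]
boss top [338.7 246.5] 0.85 [ 0.5512 -0.0455  0.1506]
clamp scene [304.8 276.4] 0.61 [ 0.5835 -0.0234  0.0312]
clamp top [334.5 243.5] 0.86 [ 0.559  -0.0385  0.1022]
cell scene [358.9 321.6] 0.9 [0.59   0.1256 0.021 ]
cell scene [254.7 247.3] 0.77 [ 0.5863 -0.1746  0.0163]
cell scene [356.5 245.7] 0.72 [ 0.4332 -0.0174  0.0184]
cell top [393.8 241. ] 0.86 [ 0.5666 -0.1868  0.0233]
cell top [328.  305.4] 0.76 [ 0.4105 -0.0257  0.0239]
cell top [271.  236.7] 0.74 [0.5778 0.1127 0.0245]
bar scene [306.5 241.2] 0.73 [ 0.5622 -0.0373  0.1032]
bar scene [474.7 315.4] 0.66 [0.4541 0.2822 0.0502]
bar scene [306.2 272.4] 0.43 [ 0.5783 -0.0244  0.038 ]
bar top [203.  292.3] 0.87 [0.4447 0.273  0.0513]
bar top [337.4 244.7] 0.21 [ 0.5552 -0.0427  0.1493]
bar_near scene [451.7 291.3] 0.78 [0.4319 0.2184 0.0491
[... 335 characters left out ...]
491]
bar_far top [254.5 305.5] 0.9 [0.4127 0.1505 0.0477]
bar_tip scene [423.2 261.3] 0.67 [0.4017 0.1308 0.0484]
bar_tip top [424.  299.7] 0.73 [ 0.4238 -0.2588  0.0242]
bar_tip top [267.  310.6] 0.72 [0.3959 0.1243 0.0002]
rest scene [474.5 330. ] 0.61 [0.4495 0.2875 0.0091]
rest top [205.7 291.9] 0.83 [0.4456 0.2666 0.0512]
rest_seat scene [481.3 313.1] 0.83 [0.4441 0.2889 0.0535]
rest_seat top [203.6 292.2] 0.59 [0.4449 0.2716 0.0511]
scene [[-0.6978  0.4882 -0.5241  1.1046]
 [ 0.7161  0.463  -0.5222  0.5315]
 [-0.0123 -0.7398 -0.6727  0.8083]] 543.7734208661273
top [[-0.0024 -0.9993  0.0363  0.5295]
 [-1.      0.0026  0.0032  0.0209]
 [-0.0033 -0.0363 -0.9993  1.3684]] 551.2945005013157
```

View pics/scene0.png

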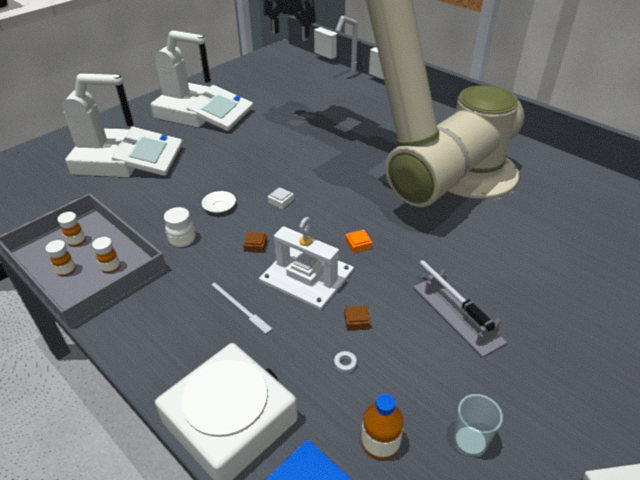

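View pics/top0.png

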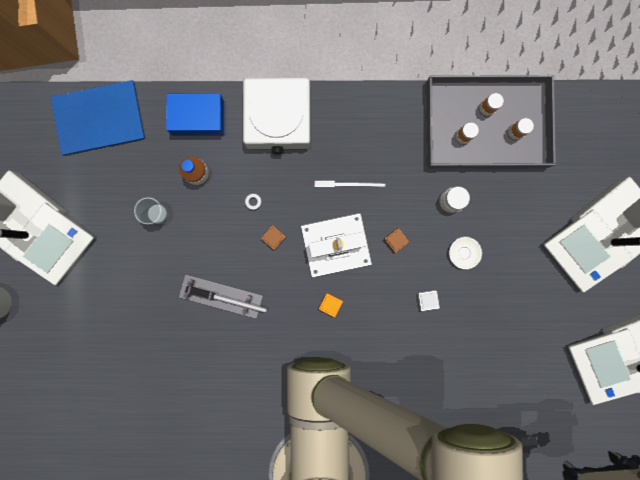

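The bar lies in its rest, handle at scene (480,315) and top (203,292), tip near top (265,310). It is the only bar. The clamp is at scene (305,270) and top (337,245).

Cell candidates:
- The white block under the bridge, at scene (302,272), is the real one.
- Look-alikes are brown at (255,242), brown at (357,318) and orange at (359,240).
- The white block at (281,198) is the spare.

The detector's "bar" hits on the clamp at scene (306,241) are false. Next I'll look at the clamp's eye from close by.

```bash
cat >> h.py <<'E'
from scipy.spatial.transform import Rotation as Ro
np.set_printoptions(precision=4,suppress=True)
def yaw(R): return np.degrees(np.arctan2(R[1,0],R[0,0]))   # world angle of tool x, tool down
def down(y):
    c,s=np.cos(np.radians(y)),np.sin(np.radians(y)); return np.array([[c,s,0],[s,-c,0],[0,0,-1.]])
def go(p,y,claw,n,start=None):
    """rows from the present pose to tool-down pose p, tool-x at world angle y"""
    s=env.observe(); P,R=(np.array(s["position"]),np.array(s["tool_rot"])) if start is None else start
    Rt=down(y); rv=Ro.from_matrix(R.T@Rt).as_rotvec(degrees=True); p=np.array(p)
    Rc=R.copy();out=[]
    for i in range(n):
        d=Rc.T@((p-P)/n)*100; out.append(" ".join(f"{v:.2f}".rstrip("0").rstrip(".") for v in [*(rv/n),*d])+f" {claw}")
        Rc=Rc@Ro.from_rotvec(rv/n,degrees=True).as_matrix()
    print("step mm",np.linalg.norm(p-P)/n*1000,"deg",np.linalg.norm(rv)/n); print("; ".join(out)); return p,Rt
E
python3 - <<'E'
from h import *
s=env.observe();print(s["time_s"],s["position"],s["tool_rot"],yaw(np.array(s["tool_rot"])),s["ft_force"],s["wrist_torque"])
im=imaging.get_image("wrist");T=im["world_from_camera"];R=np.array(s["tool_rot"])
print(R.T@T[:3,:3],R.T@(T[:3,3]-s["position"]),K(im))
a=go([0.3,-0.35,0.3],90,0,9); go([0.47,-0.05,0.33],0,0,18,a)
E
```

```text
1.3 [ 0.1215 -0.5364  0.2313] [[ 0.9753  0.221   0.    ]
 [ 0.221  -0.9753 -0.    ]
 [ 0.      0.     -1.    ]] 12.765168280291869 [0.4916 0.9355 0.0908] [-0.047   0.0166 -0.0485]
[[-0.0001 -0.9522 -0.3053]
 [ 1.     -0.0002  0.0003]
 [-0.0004 -0.3053  0.9522]] [ 0.0793  0.0019 -0.1425] 373.6374763381075
step mm 29.66956985564519 deg 8.581761505027574
0 0 -8.58 2.39 -1.58 -0.76 0; 0 0 -8.58 2.6 -1.21 -0.76 0; 0 0 -8.58 2.75 -0.81 -0.76 0; 0 0 -8.58 2.84 -0.39 -0.76 0; 0 0 -8.58 2.87 0.04 -0.76 0; 0 0 -8.58 2.83 0.47 -0.76 0; 0 0 -8.58 2.73 0.89 -0.76 0; 0 0 -8.58 2.56 1.28 -0.76 0; 0 0 -8.58 2.34 1.65 -0.76 0
step mm 19.228964777640865 deg 4.999999999999999
0 0 5 1.67 0.94 -0.17 0; 0 0 5 1.74 0.8 -0.17 0; 0 0 5 1.81 0.64 -0.17 0; 0 0 5 1.85 0.48 -0.17 0; 0 0 5 1.89 0.32 -0.17 0; 0 0 5 1.91 0.15 -0.17 0; 0 0 5 1.92 -0.02 -0.17 0; 0 0 5 1.91 -0.18 -0.17 0; 0 0 5 1.88 -0.35 -0.17 0; 0 0 5 1.85 -0.51 -0.17 0; 0 0 5 1.79 -0.67 -0.17 0; 0 0 5 1.73 -0.82 -0.17 0; 0 0 5 1.65 -0.97 -0.17 0; 0 0 5 1.56 -1.11 -0.17 0; 0 0 5 1.46 -1.24 -0.17 0; 0 0 5 1.34 -1.37 -0.17 0; 0 0 5 1.22 -1.48 -0.17 0; 0 0 5 1.09 -1.58 -0.17 0
```

```bash
python3 - <<'E'
from h import *
a=go([0.33,-0.33,0.29],50,0,10); go([0.55,-0.07,0.25],88,0,12,a)
E
```

```text
step mm 29.915367998378738 deg 3.7235853611799437
0 0 -3.72 2.49 -1.55 -0.59 0; 0 0 -3.72 2.58 -1.39 -0.59 0; 0 0 -3.72 2.67 -1.22 -0.59 0; 0 0 -3.72 2.74 -1.04 -0.59 0; 0 0 -3.72 2.8 -0.86 -0.59 0; 0 0 -3.72 2.85 -0.68 -0.59 0; 0 0 -3.72 2.89 -0.49 -0.59 0; 0 0 -3.72 2.92 -0.3 -0.59 0; 0 0 -3.72 2.93 -0.11 -0.59 0; 0 0 -3.72 2.93 0.08 -0.59 0
step mm 28.577380332470412 deg 3.1666666666666665
0 0 -3.17 2.84 0.01 0.33 0; 0 0 -3.17 2.83 0.17 0.33 0; 0 0 -3.17 2.82 0.32 0.33 0; 0 0 -3.17 2.8 0.48 0.33 0; 0 0 -3.17 2.77 0.63 0.33 0; 0 0 -3.17 2.73 0.79 0.33 0; 0 0 -3.17 2.68 0.94 0.33 0; 0 0 -3.17 2.62 1.08 0.33 0; 0 0 -3.17 2.56 1.23 0.33 0; 0 0 -3.17 2.49 1.36 0.33 0; 0 0 -3.17 2.41 1.5 0.33 0; 0 0 -3.17 2.32 1.63 0.33 0
```

Call:
jog_arm --plan "0 0 -3.7 2.5 -1.55 -0.6 0; 0 0 -3.7 2.6 -1.4 -0.6 0; 0 0 -3.7 2.7 -1.2 -0.6 0; 0 0 -3.7 2.75 -1.05 -0.6 0; 0 0 -3.7 2.8 -0.85 -0.6 0; 0 0 -3.7 2.85 -0.7 -0.6 0; 0 0 -3.7 2.9 -0.5 -0.6 0; 0 0 -3.7 2.9 -0.3 -0.6 0; 0 0 -3.7 2.9 -0.1 -0.6 0; 0 0 -3.7 2.9 0.1 -0.6 0"

```text
time_s: 2.18
position: [0.3312, -0.3295, 0.2918]
tool_rot: [[0.644, 0.765, 0.0], [0.765, -0.644, -0.0], [-0.0, 0.0, -1.0]]
ft_force: [-0.2, -0.8, 0.5]
grip_width: 0.0852
gripper_force: 0.0
```

Call:
jog_arm --plan "0 0 -3.8 3.4 0 0.4 0; 0 0 -3.8 3.4 0.25 0.4 0; 0 0 -3.8 3.4 0.45 0.4 0; 0 0 -3.8 3.35 0.65 0.4 0; 0 0 -3.8 3.3 0.85 0.4 0; 0 0 -3.8 3.2 1.1 0.4 0; 0 0 -3.8 3.2 1.3 0.4 0; 0 0 -3.8 3.1 1.5 0.4 0; 0 0 -3.8 3 1.6 0.4 0; 0 0 -3.8 2.9 1.8 0.4 0"

```text
time_s: 3.02
position: [0.5487, -0.0657, 0.2512]
tool_rot: [[0.036, 0.999, 0.0], [0.999, -0.036, -0.0], [-0.0, 0.0, -1.0]]
ft_force: [0.9, -0.9, 0.3]
grip_width: 0.0854
gripper_force: 0.0
```

```bash
cat > w.py <<'E'
from h import *
import sys,pickle
im=imaging.get_image("wrist");s=env.observe();save(sys.argv[1],im);pickle.dump(im,open(sys.argv[1]+".pkl","wb"))
print(s["time_s"],s["position"],yaw(np.array(s["tool_rot"])))
for q in sys.argv[2:]:
    for r in models.tip_of("wrist",q)[:2]: print(q,np.round(r["at"],1),round(r["confidence"],2),atd(im,r["at"]))
E
python3 w.py w1 eyescrew loop_top boss clamp cell
```

```text
3.0667 [ 0.5508 -0.0616  0.25  ] 88.3988327912823
loop_top [338.6 207.7] 0.88 [ 0.5607 -0.0454  0.1549]
boss [336.6 191.7] 0.85 [ 0.5606 -0.041   0.1223]
clamp [334.7 171.8] 0.77 [ 0.5602 -0.03    0.0962]
cell [192.3 165.4] 0.85 [ 0.4231 -0.0287  0.0244]
cell [348.8   5. ] 0.76 [0.578  0.103  0.0244]
```

View pics/w1.png

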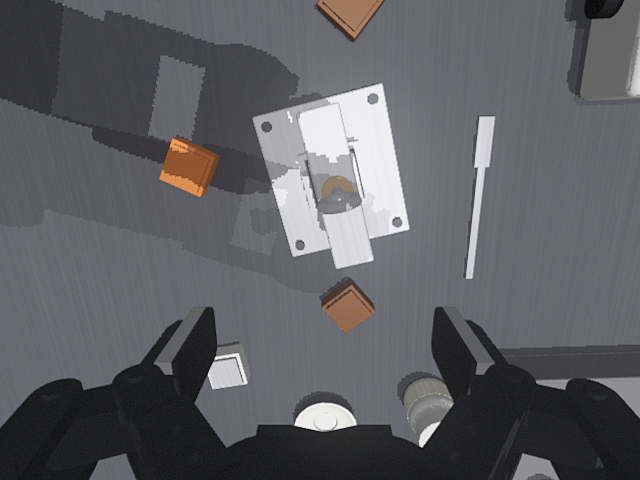

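The view shows the clamp with its eye loop at (338,200), bridge running from (320,110) to (355,265). The orange cell is at (190,165), brown cells at (348,305) and (350,10). The loop's orientation comes next, from depth.

```bash
cat > loop.py <<'E'
from h import *
import pickle,sys
im=pickle.load(open(sys.argv[1]+".pkl","rb"))
v,u=np.mgrid[0:480,0:640];d=im["depth"];f=K(im);T=im["world_from_camera"]
P=np.stack([(u-im["cx"])/f*d,(v-im["cy"])/f*d,d],-1)@T[:3,:3].T+T[:3,3]
near=np.hypot(P[...,0]-.56,P[...,1]+.045)<.03
for lo,hi in((.085,.099),(.108,.13),(.13,.17),(.147,.17)):
    m=(d>0)&(P[...,2]>lo)&(P[...,2]<hi)&(near if lo>.1 else np.hypot(P[...,0]-.56,P[...,1]+.045)<.09)
    Q=P[m]
    if len(Q)<5: continue
    c=cv2.minAreaRect(Q[:,:2].astype(np.float32)*1000)
    ev,V=np.linalg.eigh(np.cov(Q[:,:2].T)); a=np.degrees(np.arctan2(V[1,1],V[0,1]))
    print(lo,len(Q),Q.mean(0),"zmax",Q[:,2].max(),"ang long",a%180,np.sqrt(ev)*1000,"rect",c)
E
python3 loop.py w1; cat >> w.py <<'E'
E
python3 - <<'E'
import cv2
i=cv2.imread('pics/w1.png');cv2.imwrite('pics/w1c.png',cv2.resize(i[150:250,280:400],None,fx=6,fy=6,interpolation=cv2.INTER_CUBIC))
E
```

```text
0.085 5617 [ 0.56   -0.0396  0.096 ] zmax 0.09898083854614703 ang long 101.92622901213362 [10.0163 41.1339] rect ((561.1818237304688, -45.78297424316406), (34.05197525024414, 131.7188262939453), 11.903481483459473)
0.108 200 [ 0.5606 -0.0433  0.1248] zmax 0.12986764054247585 ang long 10.804303156632159 [1.5935 4.0692] rect ((560.533203125, -43.841041564941406), (19.85422134399414, 6.03494930267334), 11.052587509155273)
0.13 621 [ 0.5612 -0.0447  0.1488] zmax 0.15617244592751314 ang long 11.277378521471519 [2.167  8.7374] rect ((561.2488403320312, -45.63007354736328), (30.54228973388672, 7.948675632476807), 11.367607116699219)
0.147 464 [ 0.5612 -0.0451  0.1522] zmax 0.15617244592751314 ang long 11.495285029168684 [2.1321 7.5253] rect ((561.2471923828125, -45.667884826660156), (29.022855758666992, 7.870039939880371), 11.303762435913086)
```

View pics/w1c.png

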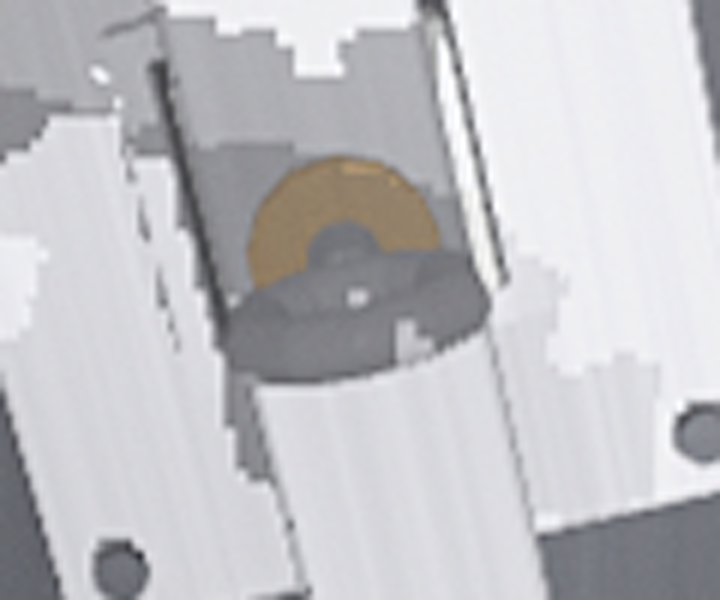

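The loop stands at (0.561, -0.046) with its top at 0.156. Its x axis is at 101.3°. Next I go above the bar.

```bash
python3 - <<'E'
from h import *
a=go([0.445,0.265,0.17],74,0,10)
E
```

```text
step mm 35.78963559746169 deg 1.3683738472720672
0 0 1.37 3.29 -1.16 0.81 0; 0 0 1.37 3.26 -1.24 0.81 0; 0 0 1.37 3.23 -1.31 0.81 0; 0 0 1.37 3.2 -1.39 0.81 0; 0 0 1.37 3.16 -1.47 0.81 0; 0 0 1.37 3.13 -1.54 0.81 0; 0 0 1.37 3.09 -1.62 0.81 0; 0 0 1.37 3.05 -1.69 0.81 0; 0 0 1.37 3.01 -1.76 0.82 0; 0 0 1.37 2.96 -1.83 0.82 0
```

Call:
jog_arm --plan "0 0 1.4 3.3 -1.2 0.8 0; 0 0 1.4 3.3 -1.25 0.8 0; 0 0 1.4 3.2 -1.3 0.8 0; 0 0 1.4 3.2 -1.4 0.8 0; 0 0 1.4 3.2 -1.5 0.8 0; 0 0 1.4 3.1 -1.5 0.8 0; 0 0 1.4 3.1 -1.6 0.8 0; 0 0 1.4 3 -1.7 0.8 0; 0 0 1.4 3 -1.8 0.8 0; 0 0 1.4 3 -1.8 0.8 0"

```text
time_s: 4.15
position: [0.4449, 0.2665, 0.1716]
tool_rot: [[0.283, 0.959, 0.001], [0.959, -0.283, 0.0], [0.0, 0.001, -1.0]]
ft_force: [1.7, -0.2, -0.2]
grip_width: 0.0855
gripper_force: 0.0
```

```bash
cat > bar.py <<'E'
from h import *
import pickle,sys
im=imaging.get_image("wrist");s=env.observe();save(sys.argv[1],im);pickle.dump(im,open(sys.argv[1]+".pkl","wb"))
print(s["time_s"],s["position"],yaw(np.array(s["tool_rot"])),s["ft_force"],s["wrist_torque"])
for q in "bar bar_near bar_mid bar_far bar_tip rest rest_seat".split():
    for r in models.tip_of("wrist",q)[:1]: print(q,np.round(r["at"],1),round(r["confidence"],2),"depth",atd(im,r["at"]),"z45",atz(im,r["at"],.045))
r=models.outline_of("wrist","bar")[0]; m=r["region"].astype(np.uint8); d=im["depth"];f=K(im);T=im["world_from_camera"]
v,u=np.nonzero(m&(d>0));dd=d[v,u];P=np.c_[(u-im["cx"])/f*dd,(v-im["cy"])/f*dd,dd]@T[:3,:3].T+T[:3,3]
P=P[(P[:,2]>float(sys.argv[2]))]
l=cv2.fitLine(P[:,:2].astype(np.float32),cv2.DIST_HUBER,0,.01,.01).ravel();t=l[:2]; t=t if t[1]<0 else -t
a=(P[:,:2]-l[2:])@t; n=np.array([-t[1],t[0]]);w=(P[:,:2]-l[2:])@n
print("conf",r["confidence"],"ang",np.degrees(np.arctan2(t[1],t[0])),"ends",l[2:]+t*a.min(),l[2:]+t*a.max(),"len",np.ptp(a),"width",np.percentile(w,[2,98]),"z",np.percentile(P[:,2],[5,50,95]))
E
python3 bar.py w2 .04
```

```text
4.2 [0.4423 0.2709 0.1701] 73.65841947130862 [-4.844   2.2836 -2.4928] [0.0865 0.2181 0.0091]
bar [316.9 207.2] 0.87 depth [0.4468 0.2831 0.053 ] z45 [0.4461 0.2813 0.045 ]
bar_near [318.9 294.4] 0.58 depth [0.4279 0.2152 0.0496] z45 [0.4272 0.213  0.045 ]
bar_mid [322.7 324.1] 0.95 depth [0.4232 0.189  0.0494] z45 [0.4224 0.1865 0.045 ]
bar_far [322.  356.2] 0.65 depth [0.4142 0.1608 0.0502] z45 [0.4132 0.1573 0.045 ]
bar_tip [320.7 191.8] 0.58 depth [0.4525 0.293  0.0529] z45 [0.4521 0.2915 0.045 ]
rest [321.9 193.5] 0.75 depth [0.453  0.2916 0.0532] z45 [0.4525 0.2901 0.045 ]
rest_seat [322.  205.5] 0.96 depth [0.4506 0.2832 0.053 ] z45 [0.4501 0.2815 0.045 ]
conf 0.8 ang -105.39773 ends [0.457  0.3161] [0.4044 0.1251] len 0.1980101183765311 width [-0.0074  0.0073] z [0.0472 0.0521 0.0539]
```

View pics/w2.png

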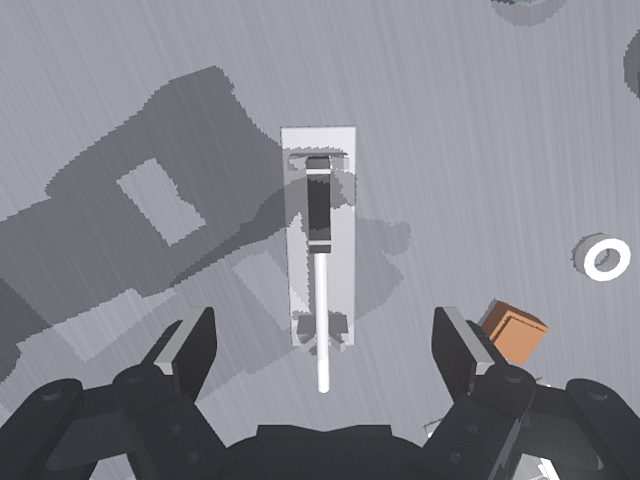

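Bar confirmed: handle from (318,160) to (320,250), shank to the tip at (322,390), cradles at about (318,158) and (322,325). Its axis is at -105.4°. I'll grasp the handle about 10 mm towards the shank.

```bash
python3 - <<'E'
from h import *
a=go([0.4453,0.2737,0.08],74.6,0,4);go([0.4453,0.2737,0.027],74.6,0,4,a)
E
```

```text
step mm 23.027623715575626 deg 0.23929828654343419
0.01 -0 -0.24 0.2 -0.08 2.29 0; 0.01 -0 -0.24 0.2 -0.08 2.29 0; 0.01 -0 -0.24 0.2 -0.08 2.29 0; 0.01 -0 -0.24 0.2 -0.07 2.29 0
step mm 13.250000000000002 deg 0.0
0 0 0 0 0 1.33 0; 0 0 0 0 0 1.33 0; 0 0 0 0 0 1.33 0; 0 0 0 0 0 1.33 0
```

Call:
jog_arm --plan "0 0 -0.5 0.2 0 2.3 0; 0 0 -0.5 0.2 0 2.3 0; 0 0 0 0.2 0 2.3 0; 0 0 0 0.1 0 2.2 0; 0 0 0 0 0 1.3 0; 0 0 0 0 0 1.3 0; 0 0 0 0 0 1.3 0; 0 0 0 0 0 1.3 0; 0 0 0 0 0 0 0; 0 0 0 0 0 0 0"

```text
time_s: 5.43
position: [0.4474, 0.2724, 0.0283]
tool_rot: [[0.264, 0.965, -0.001], [0.965, -0.264, -0.0], [-0.0, -0.001, -1.0]]
ft_force: [0.2, -0.1, 0.2]
grip_width: 0.0854
gripper_force: 0.0
```

```bash
python3 - <<'E'
from h import *
s=env.observe();print(s["time_s"],s["position"],s["tool_rot"],yaw(np.array(s["tool_rot"])),s["ft_force"])
print(np.array(s["tool_rot"]).T@(np.array([.4453,.2737,.027])-s["position"])*100)
E
```

```text
5.4333 [0.4474 0.2724 0.0283] [[ 0.2637  0.9646 -0.0006]
 [ 0.9646 -0.2637 -0.0003]
 [-0.0004 -0.0005 -1.    ]] 74.71000507607084 [ 0.2318 -0.1497  0.2336]
[ 0.07   -0.2413  0.1346]
```

Call:
jog_arm --plan "0 0 0 0 -0.2 0.1 0; 0 0 0 0 0 0 80; 0 0 0 0 0 0 160; 0 0 0 0 0 0 255; 0 0 0 0 0 0 255; 0 0 0 0 0 0 255; 0 0 0 0 0 0 255; 0 0 0 0 0 0 255; 0 0 0 0 0 0 255; 0 0 0 0 0 0 255" --grip_force 80

```text
time_s: 6.27
position: [0.4452, 0.2735, 0.0277]
tool_rot: [[0.263, 0.965, 0.0], [0.965, -0.263, 0.0], [0.0, 0.0, -1.0]]
ft_force: [-2.1, -0.4, 5.5]
grip_width: 0.0147
gripper_force: 78.2
```

```bash
python3 - <<'E'
from h import *
s=env.observe();print(s["time_s"],s["position"],yaw(np.array(s["tool_rot"])),s["ft_force"],s["wrist_torque"],s["grip_width"],s["gripper_force"])
P,R=np.array(s["position"]),np.array(s["tool_rot"])
h=np.array([.5612,-.0457]);c=np.radians(101.3);d=np.array([np.cos(c),np.sin(c)])
# grasp at bar x=+10; pre-insert handle 0.215 from axis
a=go([*P[:2],0.125],74.6,255,4); p=h+d*.205;print(p); go([*p,0.125],101.3,255,8,a)
E
```

```text
6.2667 [0.4452 0.2735 0.0277] 74.77472862306254 [-2.0765 -0.3527  5.4813] [-0.0329  0.2817  0.0612] 0.014726625681238845 78.24599862098694
step mm 24.335007672236273 deg 0.04380001166522855
0 -0 0.04 0 0 -2.43 255; 0 -0 0.04 0 0 -2.43 255; 0 -0 0.04 0 0 -2.43 255; 0 -0 0.04 0 0 -2.43 255
[0.521  0.1553]
step mm 17.55279830520012 deg 3.3375000000000012
0 0 -3.34 -1.17 1.31 0 255; 0 0 -3.34 -1.25 1.24 0 255; 0 0 -3.34 -1.32 1.16 0 255; 0 0 -3.34 -1.38 1.08 0 255; 0 0 -3.34 -1.44 1 0 255; 0 0 -3.34 -1.5 0.91 0 255; 0 0 -3.34 -1.55 0.83 0 255; 0 0 -3.34 -1.59 0.73 0 255
```

Call:
jog_arm --plan "0 0 0 0 0 -1 255; 0 0 0 0 0 -2.3 255; 0 0 0 0 0 -3.2 255; 0 0 0 0 0 -3.2 255; 0 0 0 0 0 0 255"

```text
time_s: 6.68
position: [0.4476, 0.2744, 0.1302]
tool_rot: [[0.263, 0.965, 0.01], [0.965, -0.263, 0.003], [0.006, 0.009, -1.0]]
ft_force: [1.4, 0.0, -0.9]
grip_width: 0.0145
gripper_force: 78.3
```

Call:
jog_arm --plan "0 0 -3.3 -1.2 1.3 0 255; 0 0 -3.3 -1.2 1.2 0 255; 0 0 -3.3 -1.3 1.2 0 255; 0 0 -3.3 -1.4 1.1 0 255; 0 0 -3.3 -1.4 1 0 255; 0 0 -3.3 -1.5 0.9 0 255; 0 0 -3.3 -1.5 0.8 0 255; 0 0 -3.4 -1.6 0.7 0 255; 0 0 0 0 0 0 255; 0 0 0 0 0 0 255"

```text
time_s: 7.52
position: [0.5205, 0.1559, 0.124]
tool_rot: [[-0.193, 0.981, -0.001], [0.981, 0.193, 0.0], [0.0, -0.001, -1.0]]
ft_force: [0.3, 0.6, -1.1]
grip_width: 0.0145
gripper_force: 78.2
```

```bash
cat > fit.py <<'E'
from h import *
import sys,pickle
im=imaging.get_image("wrist");s=env.observe();n=sys.argv[1];save(n,im);pickle.dump(im,open(n+".pkl","wb"))
p=np.array(s["position"]);y=yaw(np.array(s["tool_rot"]))
print(s["time_s"],p,y,np.array(s["tool_rot"])[:,2],s["ft_force"],s["wrist_torque"],s["grip_width"])
d=im["depth"];f=K(im);T=im["world_from_camera"];v,u=np.mgrid[0:480,0:640]
P=np.stack([(u-im["cx"])/f*d,(v-im["cy"])/f*d,d],-1)@T[:3,:3].T+T[:3,3]
tx=np.array([np.cos(np.radians(y)),np.sin(np.radians(y))]);ty=np.array([-tx[1],tx[0]])
a=-(P[...,:2]-p[:2])@tx; b=(P[...,:2]-p[:2])@ty      # a: along bar to tip from grasp, b: lateral
m=(d>0)&(a>.035)&(a<.165)&(abs(b)<.018)&(abs(P[...,2]-p[2]-.019)<.03)
if len(sys.argv)>2: m&=(np.linalg.norm(P[...,:2]-[.5612,-.0457],axis=2)>.02)
A=a[m];B=b[m];Z=P[...,2][m]
for lo in np.arange(.035,.165,.02):
    k=(A>=lo)&(A<lo+.02)
    if k.sum()>8: print("a %.3f n %d lateral %.4f top z %.4f -> axis %.4f"%(A[k].mean(),k.sum(),(np.percentile(B[k],3)+np.percentile(B[k],97))/2,np.percentile(Z[k],90),np.percentile(Z[k],90)-.005))
print("amax",A.max() if len(A) else None)
E
python3 fit.py w3; python3 loop.py w3
```

```text
7.5667 [0.5201 0.1565 0.124 ] 101.16610721804976 [-0.001   0.0002 -1.    ] [ 0.4298  0.9444 -2.1921] [ 0.0768  0.0658 -0.0091] 0.01450250107017648
a 0.040 n 515 lateral -0.0013 top z 0.1464 -> axis 0.1414
amax 0.04845434414973809
```

View pics/w3.png

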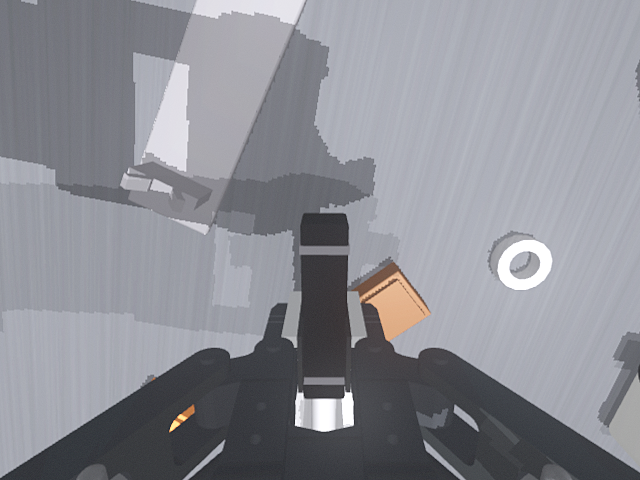

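The wrist camera sees only the handle in the grip, from (325,215) to (325,395). The fingers hide the shank, so I'll measure it with the scene and top cameras.

```bash
cat > st.py <<'E'
from h import *
import sys
s=env.observe();p=np.array(s["position"]);y=yaw(np.array(s["tool_rot"]));print(s["time_s"],p,y)
tx=np.array([np.cos(np.radians(y)),np.sin(np.radians(y))]);ty=np.array([-tx[1],tx[0]])
L=np.array([.5612,-.0457])
for c in("scene","top"):
    im=imaging.get_image(c);save(sys.argv[1]+c,im)
    d=im["depth"];f=K(im);T=im["world_from_camera"];v,u=np.mgrid[0:480,0:640]
    P=np.stack([(u-im["cx"])/f*d,(v-im["cy"])/f*d,d],-1)@T[:3,:3].T+T[:3,3]
    a=-(P[...,:2]-p[:2])@tx; b=(P[...,:2]-p[:2])@ty
    m=(d>0)&(a>.04)&(a<.17)&(abs(b)<.015)&(abs(P[...,2]-p[2]-.019)<.02)&(np.hypot(*(P[...,:2]-L).transpose(2,0,1))>.022)
    A,B,Z=a[m],b[m],P[...,2][m]
    if len(A)>20:
        # fit cylinder axis (r=5 mm): lateral b0+b1*a, height z0+z1*a
        from scipy.optimize import least_squares
        g=lambda q:np.hypot(B-q[0]-q[1]*(A-.1),Z-q[2]-q[3]*(A-.1))-.005
        r=least_squares(g,[0,0,p[2]+.019,0],loss="soft_l1",f_scale=.001).x
        print(c,len(A),"a",A.min(),A.max(),"lat@.1 %.4f yawoff %.2f z@.1 %.4f pitch %.2f deg"%(r[0],np.degrees(np.arctan(-r[1])),r[2],np.degrees(r[3])))
        print("   bar world yaw(handle side) %.2f"%(y+np.degrees(np.arctan(-r[1]))), "axis point a=.155:",p[:2]-tx*.155+ty*(r[0]+r[1]*.055),r[2]+r[3]*.055)
    m=(d>0)&(np.hypot(*(P[...,:2]-L).transpose(2,0,1))<.03)&(P[...,2]>.115)&(P[...,2]<.17)&((a>.175)|(a<0))
    Q=P[m]
    if len(Q)>10: print(c,"loop n",len(Q),"rect",cv2.minAreaRect(Q[:,:2].astype(np.float32)*1000),"z",Q[:,2].min(),Q[:,2].max())
    for q in("bar_tip","loop_top","eyescrew"):
        for r in models.tip_of(c,q)[:1]: print(c,q,np.round(r["at"],1),round(r["confidence"],2))
E
python3 st.py s3
```

```text
7.5667 [0.5201 0.1565 0.124 ] 101.16610721804976
scene 320 a 0.04038134426870413 0.1539906055496977 lat@.1 0.0003 yawoff 0.11 z@.1 0.1417 pitch -0.08 deg
   bar world yaw(handle side) 101.27 axis point a=.155: [0.5499 0.0044] 0.14159851704273685
scene loop n 151 rect ((561.2935180664062, -43.241661071777344), (30.72632598876953, 10.485748291015625), 16.78350067138672) z 0.11502116000258744 0.15686433500142227
scene bar_tip [329.4 235.4] 0.78
scene loop_top [305.3 219.3] 0.67
scene eyescrew [472.4 331.9] 0.62
top 199 a 0.05607095079526518 0.15454660554118296 lat@.1 0.0023 yawoff -0.54 z@.1 0.1416 pitch 0.84 deg
   bar world yaw(handle side) 100.62 axis point a=.155: [0.5474 0.0039] 0.1424177161086178
top loop n 58 rect ((557.8973388671875, -44.55914306640625), (29.665382385253906, 8.571704864501953), 10.047901153564453) z 0.12440497529321504 0.15881565894960836
top bar_tip [318.6 247.7] 0.62
top loop_top [337.9 239.7] 0.45
top eyescrew [341.  239.2] 0.43
```

Call:
jog_arm --plan "0 0 0 0 0.12 0.3 255; 0 0 0 -1 0 0 255; 0 0 0 -1 0 0 255; 0 0 0 -1 0 0 255; 0 0 0 -1 0 0 255; 0 0 0 -1 0 0 255; 0 0 0 -1 0 0 255; 0 0 0 0 0 0 255"

```text
time_s: 8.63
position: [0.534, 0.0957, 0.1213]
tool_rot: [[-0.193, 0.981, 0.0], [0.981, 0.193, -0.0], [-0.0, 0.0, -1.0]]
ft_force: [0.9, 1.1, -2.0]
grip_width: 0.0143
gripper_force: 78.2
```

```bash
python3 st.py s4; python3 - <<'E'
from h import *
s=env.observe();print(s["ft_force"],s["wrist_torque"])
i=cv2.imread("pics/s4scene.png");cv2.imwrite("pics/s4c.png",cv2.resize(i[190:280,250:370],None,fx=6,fy=6,interpolation=cv2.INTER_CUBIC))
E
```

```text
8.6333 [0.534  0.0957 0.1213] 101.15153115896041
scene 209 a 0.04223776618185661 0.12148677178859486 lat@.1 0.0001 yawoff 0.25 z@.1 0.1392 pitch -0.23 deg
   bar world yaw(handle side) 101.40 axis point a=.155: [ 0.5641 -0.0564] 0.1389794877369861
scene bar_tip [302.  221.3] 0.9
scene loop_top [301.1 218.4] 0.8
scene eyescrew [303.5 224.6] 0.62
top 105 a 0.06898879313773998 0.12193916687362116 lat@.1 0.0028 yawoff 0.78 z@.1 0.1387 pitch 1.62 deg
   bar world yaw(handle side) 101.93 axis point a=.155: [ 0.562  -0.0568] 0.1402702322105587
top bar_tip [251.9 200.9] 0.65
top loop_top [335.8 239.5] 0.38
top eyescrew [340.3 243.3] 0.5
[ 0.2471  0.4219 -1.4675] [ 0.0485  0.0246 -0.0195]
```

View pics/s4c.png

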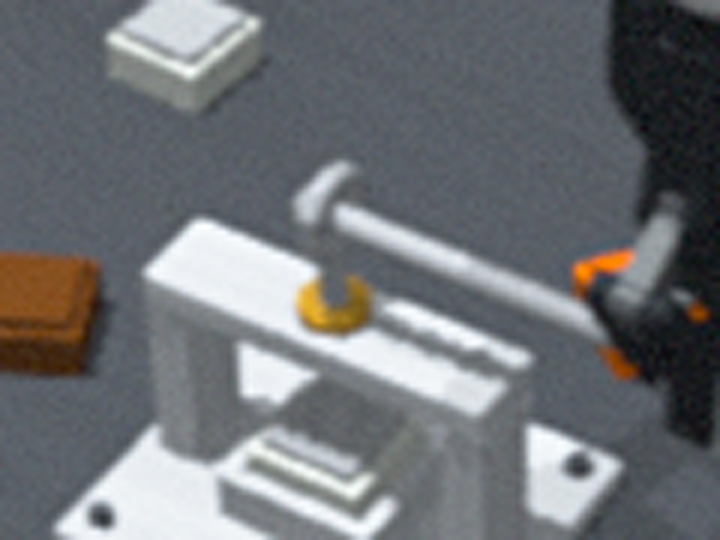

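The shank tip is entering the loop at crop (330,205) without any force. I push on to bar_mid.

Call:
jog_arm --plan "0 0 0 -1 0 0 255; 0 0 0 -1 0 0 255; 0 0 0 -1 0 0 255; 0 0 0 -1 0 0 255; 0 0 0 -0.9 0 0 255; 0 0 0 -0.5 0 0 255; 0 0 0 0 0 0 255; 0 0 0 0 0 0 255"

```text
time_s: 9.7
position: [0.544, 0.0445, 0.1213]
tool_rot: [[-0.195, 0.981, -0.0], [0.981, 0.195, 0.0], [0.0, -0.0, -1.0]]
ft_force: [-0.1, -0.2, -2.6]
grip_width: 0.0145
gripper_force: 78.2
```

```bash
cat > mom.py <<'E'
from h import *
import sys
L=np.array([.5612,-.0457]);n=int(sys.argv[1]) if len(sys.argv)>1 else 6;out=[]
for i in range(n):
    if i: imaging.get_image("wrist")
    s=env.observe();p=np.array(s["position"]);F=s["ft_force"];r=p[:2]-L
    out.append([r[0]*F[1]-r[1]*F[0],s["wrist_torque"][2],*F])
o=np.array(out);y=yaw(np.array(s["tool_rot"]))
print("t %.2f"%s["time_s"],p,"yaw %.2f"%y,"r %.4f ang %.2f"%(np.hypot(*r),np.degrees(np.arctan2(r[1],r[0]))),"q6 %.0f"%s["q"][5])
print("rxF",o[:,0].round(3),"Mz",o[:,1].round(3),"sum first %.3f mean %.3f"%(o[0,:2].sum(),o[:,:2].sum(1).mean()),"F",o[:,2:].mean(0))
E
python3 mom.py
```

```text
t 9.95 [0.5439 0.0451 0.1214] yaw 101.30 r 0.0925 ang 100.77 q6 -19
rxF [ 0.015 -0.007  0.052  0.037  0.031 -0.021] Mz [ 0.057  0.044  0.045 -0.05   0.044 -0.074] sum first 0.072 mean 0.029 F [-0.1604 -0.1804 -1.2912]
```

Call:
jog_arm --plan "0 0 4 -0.02 0.65 0 255; 0 0 4 -0.02 0.65 0 255; 0 0 4 -0.02 0.65 0 255; 0 0 4 -0.02 0.65 0 255; 0 0 4 -0.02 0.65 0 255; 0 0 4 -0.02 0.65 0 255; 0 0 4 -0.02 0.65 0 255; 0 0 4 -0.02 0.65 0 255; 0 0 0 0 0 0 255"

```text
time_s: 10.7
position: [0.595, 0.0413, 0.1209]
tool_rot: [[0.357, 0.934, -0.002], [0.934, -0.357, 0.001], [0.0, -0.002, -1.0]]
ft_force: [-6.0, 2.9, -0.5]
grip_width: 0.0147
gripper_force: 78.5
```

```bash
python3 mom.py 4
```

```text
t 10.85 [0.5944 0.0414 0.1211] yaw 69.40 r 0.0932 ang 69.14 q6 13
rxF [0.616 0.424 0.422 0.424] Mz [-0.436 -0.329 -0.371 -0.414] sum first 0.181 mean 0.084 F [-4.2942  2.9333 -0.975 ]
```

Call:
jog_arm --plan "0 0 3.3 -0.01 0.47 0 255; 0 0 3.1 -0.01 0.47 0 255; 0 0 3 -0.01 0.48 0 255; 0 0 3 -0.01 0.48 0 255; 0 0 3 -0.01 0.48 0 255; 0 0 3 -0.01 0.48 0 255"

```text
time_s: 11.35
position: [0.6193, 0.0271, 0.121]
tool_rot: [[0.632, 0.775, -0.002], [0.775, -0.632, 0.001], [-0.0, -0.002, -1.0]]
ft_force: [-4.3, 2.9, -3.2]
grip_width: 0.0143
gripper_force: 78.1
```

```bash
python3 mom.py 4
```

```text
t 11.50 [0.6192 0.0272 0.1209] yaw 50.99 r 0.0931 ang 51.47 q6 31
rxF [0.478 0.542 0.611 0.513] Mz [-0.352 -0.537 -0.44  -0.466] sum first 0.126 mean 0.087 F [-4.1211  4.055  -3.077 ]
```

Call:
jog_arm --plan "0 0 2.5 -0.01 0.4 0 255; 0 0 2.5 -0.01 0.4 0 255; 0 0 2.5 -0.01 0.4 0 255; 0 0 2.5 -0.01 0.4 0 255; 0 0 2.5 -0.01 0.4 0 255; 0 0 2.5 -0.01 0.4 0 255"

```text
time_s: 12.0
position: [0.6356, 0.0096, 0.1206]
tool_rot: [[0.81, 0.587, -0.002], [0.587, -0.81, 0.001], [-0.001, -0.002, -1.0]]
ft_force: [-2.8, 3.0, -5.4]
grip_width: 0.0146
gripper_force: 78.0
```

```bash
python3 mom.py 4
```

```text
t 12.15 [0.6356 0.0097 0.1206] yaw 36.03 r 0.0927 ang 36.66 q6 44
rxF [0.381 0.556 0.524 0.436] Mz [-0.376 -0.496 -0.385 -0.431] sum first 0.005 mean 0.052 F [-3.4957  3.7781 -5.7928]
```

Call:
jog_arm --plan "0 0 0 0 0 0.15 255; 0 0 0 0 0 0.1 255; 0 0 2 -0.01 0.32 0.01 255; 0 0 2 -0.01 0.32 0.02 255; 0 0 2 -0.01 0.32 0.01 255"

```text
time_s: 12.57
position: [0.6409, 0.0014, 0.1187]
tool_rot: [[0.866, 0.5, -0.001], [0.5, -0.866, 0.0], [-0.001, -0.0, -1.0]]
ft_force: [-5.8, 3.8, 0.3]
grip_width: 0.0144
gripper_force: 78.9
```

```bash
python3 mom.py 5
```

```text
t 12.77 [0.6408 0.0014 0.1187] yaw 30.07 r 0.0925 ang 30.60 q6 49
rxF [0.577 0.599 0.485 0.381 0.45 ] Mz [-0.445 -0.529 -0.422 -0.457 -0.453] sum first 0.132 mean 0.037 F [-4.3864  3.6658  0.5808]
```

Call:
jog_arm --plan "0 0 1.5 0 0.24 0.01 255; 0 0 1.5 0 0.24 0.01 255; 0 0 0 0 0 0 255"

```text
time_s: 13.02
position: [0.6432, -0.0029, 0.1185]
tool_rot: [[0.891, 0.454, -0.001], [0.454, -0.891, 0.0], [-0.001, -0.001, -1.0]]
ft_force: [-4.2, 3.8, -0.2]
grip_width: 0.0146
gripper_force: 78.9
```

```bash
python3 mom.py 5
```

```text
t 13.22 [ 0.6431 -0.0028  0.1185] yaw 27.09 r 0.0925 ang 27.67 q6 52
rxF [0.489 0.513 0.522 0.411 0.429] Mz [-0.474 -0.443 -0.334 -0.407 -0.379] sum first 0.015 mean 0.066 F [-4.431   3.4538  0.6186]
```

Call:
jog_arm --plan "0 0 1.3 0 0.2 0.01 255; 0 0 1.2 0 0.2 0.01 255; 0 0 0 0 0 0 255"

```text
time_s: 13.47
position: [0.6449, -0.0065, 0.1183]
tool_rot: [[0.91, 0.415, -0.001], [0.415, -0.91, 0.0], [-0.001, -0.001, -1.0]]
ft_force: [-4.5, 2.8, 0.9]
grip_width: 0.0146
gripper_force: 78.9
```

```bash
python3 mom.py 5
```

```text
t 13.67 [ 0.6448 -0.0063  0.1183] yaw 24.59 r 0.0924 ang 25.20 q6 54
rxF [0.41  0.447 0.391 0.532 0.481] Mz [-0.419 -0.347 -0.361 -0.366 -0.37 ] sum first -0.009 mean 0.080 F [-4.941   3.0853  0.4213]
```

Call:
jog_arm --plan "0 0 1.2 0 0.2 0.01 255; 0 0 1.2 0 0.2 0.01 255; 0 0 0 0 0 0 255"

```text
time_s: 13.92
position: [0.6464, -0.0101, 0.118]
tool_rot: [[0.926, 0.376, -0.001], [0.376, -0.926, 0.0], [-0.001, -0.001, -1.0]]
ft_force: [-5.0, 4.1, 1.5]
grip_width: 0.0147
gripper_force: 78.9
```

```bash
python3 mom.py 5
```

```text
t 14.12 [ 0.6464 -0.01    0.1181] yaw 22.18 r 0.0924 ang 22.75 q6 56
rxF [0.525 0.456 0.437 0.441 0.479] Mz [-0.356 -0.402 -0.418 -0.36  -0.402] sum first 0.170 mean 0.080 F [-5.1276  3.3422  1.0973]
```

Call:
jog_arm --plan "0 0 1.2 0 0.2 0.01 255; 0 0 1.2 0 0.2 0.01 255; 0 0 0 0 0 0 255"

```text
time_s: 14.37
position: [0.6478, -0.0138, 0.1178]
tool_rot: [[0.941, 0.337, -0.001], [0.337, -0.941, 0.0], [-0.001, -0.001, -1.0]]
ft_force: [-5.6, 2.9, 0.3]
grip_width: 0.0146
gripper_force: 78.9
```

```bash
python3 mom.py 5
```

```text
t 14.57 [ 0.6477 -0.0136  0.1179] yaw 19.78 r 0.0923 ang 20.33 q6 59
rxF [0.432 0.416 0.47  0.415 0.414] Mz [-0.48  -0.399 -0.429 -0.399 -0.444] sum first -0.047 mean -0.001 F [-5.5589  2.9067  0.4358]
```

Call:
jog_arm --plan "0 0 1.2 0 0.2 0.01 255; 0 0 1.2 0 0.2 0.01 255; 0 0 0 0 0 0 255"

```text
time_s: 14.82
position: [0.649, -0.0175, 0.1176]
tool_rot: [[0.955, 0.298, -0.002], [0.298, -0.955, 0.0], [-0.001, -0.001, -1.0]]
ft_force: [-5.7, 4.4, 1.7]
grip_width: 0.0147
gripper_force: 79.0
```

```bash
python3 mom.py 6
```

```text
t 15.07 [ 0.6489 -0.0173  0.1177] yaw 17.39 r 0.0922 ang 17.92 q6 61
rxF [0.544 0.497 0.571 0.485 0.526 0.495] Mz [-0.439 -0.381 -0.431 -0.374 -0.409 -0.391] sum first 0.105 mean 0.115 F [-5.8376  4.0372  1.314 ]
```

Call:
jog_arm --plan "0 0 1.2 0 0.2 0.01 255; 0 0 1.2 0 0.2 0.01 255; 0 0 0 0 0 0 255"

```text
time_s: 15.32
position: [0.65, -0.0212, 0.1174]
tool_rot: [[0.966, 0.257, -0.002], [0.257, -0.966, 0.001], [-0.002, -0.001, -1.0]]
ft_force: [-6.6, 4.3, 1.3]
grip_width: 0.0146
gripper_force: 79.0
```

```bash
python3 mom.py 6
```

```text
t 15.57 [ 0.65   -0.021   0.1175] yaw 14.99 r 0.0922 ang 15.53 q6 63
rxF [0.543 0.593 0.484 0.561 0.506 0.479] Mz [-0.413 -0.394 -0.359 -0.433 -0.42  -0.411] sum first 0.130 mean 0.123 F [-6.3539  4.1844  1.3845]
```

Call:
jog_arm --plan "0 0 0 -0.1 0 0 255; 0 0 1 0 0.16 0.01 255; 0 0 1 0 0.16 0.01 255; 0 0 0 0 0 0 255"

```text
time_s: 15.9
position: [0.6507, -0.0243, 0.1176]
tool_rot: [[0.975, 0.224, 0.001], [0.224, -0.975, 0.001], [0.001, -0.001, -1.0]]
ft_force: [-3.1, 5.2, 1.7]
grip_width: 0.0144
gripper_force: 79.0
```

```bash
python3 mom.py 8
```

```text
t 16.25 [ 0.6506 -0.0242  0.1177] yaw 13.00 r 0.0920 ang 13.52 q6 64
rxF [0.531 0.596 0.489 0.618 0.58  0.546 0.521 0.561] Mz [-0.361 -0.401 -0.375 -0.408 -0.344 -0.38  -0.449 -0.362] sum first 0.170 mean 0.170 F [-2.9759  5.4947  1.3928]
```

Call:
jog_arm --plan "0 0 0.6 0 0.1 0 255; 0 0 0.6 0 0.1 0 255; 0 0 0 0 0 0 255"

```text
time_s: 16.5
position: [0.6511, -0.0261, 0.1176]
tool_rot: [[0.979, 0.204, 0.0], [0.204, -0.979, 0.001], [0.001, -0.001, -1.0]]
ft_force: [-3.0, 7.2, 1.2]
grip_width: 0.0146
gripper_force: 79.0
```

```bash
python3 mom.py 12
```

```text
t 17.05 [ 0.651  -0.0261  0.1177] yaw 11.81 r 0.0919 ang 12.33 q6 65
rxF [0.705 0.624 0.643 0.631 0.657 0.589 0.561 0.529 0.486 0.61  0.62  0.534] Mz [-0.403 -0.414 -0.439 -0.463 -0.388 -0.334 -0.356 -0.36  -0.336 -0.378
 -0.329 -0.353] sum first 0.301 mean 0.220 F [-2.9551  6.0237  1.3989]
```

Call:
jog_arm --plan "0 0 -2 0 -0.32 0 255; 0 0 -4 -0.02 -0.64 0 255; 0 0 -4 -0.02 -0.64 0 255; 0 0 -4 -0.02 -0.64 0 255; 0 0 -4 -0.02 -0.64 0 255; 0 0 -4 -0.02 -0.64 0 255; 0 0 -4 -0.02 -0.64 0 255; 0 0 -4 -0.02 -0.64 0 255; 0 0 -4 -0.02 -0.64 0 255; 0 0 0 0 0 0 255"

```text
time_s: 17.88
position: [0.6256, 0.0207, 0.1176]
tool_rot: [[0.695, 0.719, 0.002], [0.719, -0.695, -0.001], [0.0, 0.002, -1.0]]
ft_force: [0.5, 0.5, -0.9]
grip_width: 0.0145
gripper_force: 78.5
```

```bash
python3 mom.py 5; python3 st.py s5; python3 - <<'E'
from h import *
im=imaging.get_image("scene")
i=cv2.imread("pics/s5scene.png");j=cv2.imread("pics/s5top.png")
a=cv2.resize(i[200:260,270:350],(800,600),interpolation=cv2.INTER_CUBIC)
b=cv2.resize(j[215:275,300:380],(800,600),interpolation=cv2.INTER_CUBIC);cv2.imwrite("pics/s5c.png",cv2.resize(np.vstack([a,b]),(400,600)))
E
```

```text
t 18.08 [0.6263 0.0197 0.1173] yaw 45.53 r 0.0923 ang 45.15 q6 35
rxF [ 0.002 -0.078 -0.066  0.004  0.021] Mz [-0.     0.054 -0.005  0.    -0.04 ] sum first 0.002 mean -0.021 F [ 0.3752  0.0214 -1.3067]
18.0833 [0.6263 0.0197 0.1173] 45.52758615120783
scene bar_tip [469.2 439.7] 0.23
top 109 a 0.04862869581354015 0.1561701030329859 lat@.1 0.0008 yawoff -0.89 z@.1 0.1350 pitch -0.85 deg
   bar world yaw(handle side) 44.64 axis point a=.155: [ 0.5165 -0.0897] 0.13421194126799868
top bar_tip [358.3 260.3] 0.44
top loop_top [338.  243.1] 0.58
top eyescrew [336.9 240. ] 0.35
```

View pics/s5c.png

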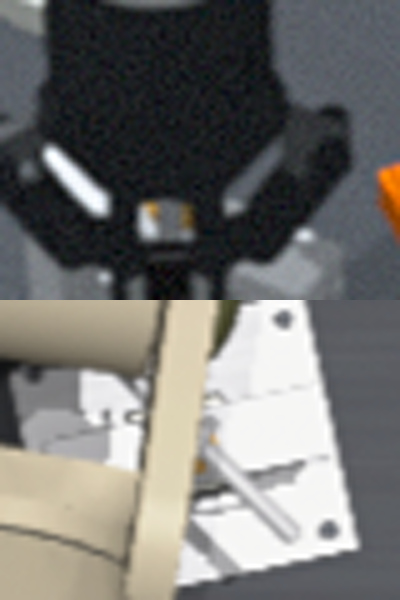

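The forces are zero, so the bar hangs free in the loop: in the lower half its shank comes out at (240,470). I draw it straight out.

Call:
jog_arm --plan "0 0 -4 -0.02 -0.64 0 255; 0 0 0 1 0 0 255; 0 0 0 1.2 0 0 255; 0 0 0 1.2 0 0 255; 0 0 0 1.2 0 0 255; 0 0 0 1.2 0 0 255; 0 0 0 0 0 0 255"

```text
time_s: 19.12
position: [0.66, 0.0705, 0.1168]
tool_rot: [[0.648, 0.761, 0.001], [0.761, -0.648, 0.0], [0.001, 0.0, -1.0]]
ft_force: [-0.5, 0.6, -1.7]
grip_width: 0.0148
gripper_force: 78.6
```

```bash
python3 mom.py 2
```

```text
t 19.17 [0.6594 0.0695 0.1167] yaw 49.57 r 0.1514 ang 49.58 q6 36
rxF [0.112 0.083] Mz [-0.018 -0.016] sum first 0.095 mean 0.081 F [-0.5906  0.2964 -1.4011]
```

Call:
jog_arm --plan "0 0 0 1.2 0 0 255; 0 0 0 1.2 0 0 255; 0 0 0 1.2 0 0 255; 0 0 0 1.2 0 0 255; 0 0 0 1.2 0 0 255; 0 0 0 0 0 0 255"

```text
time_s: 19.67
position: [0.6983, 0.1153, 0.1167]
tool_rot: [[0.648, 0.761, 0.0], [0.761, -0.648, 0.0], [0.0, 0.0, -1.0]]
ft_force: [0.1, 0.1, -1.5]
grip_width: 0.0145
gripper_force: 78.6
```

```bash
python3 mom.py 3; python3 - <<'E'
from h import *
s=env.observe();print(s["q"])
go([0.60,0.27,0.16],74.7,255,10,go([0.69,0.15,0.13],60,255,5))
E
```

```text
t 19.77 [0.6974 0.1139 0.1168] yaw 49.54 r 0.2098 ang 49.53 q6 40
rxF [-0.009 -0.279  0.058] Mz [-0.007 -0.018  0.006] sum first -0.016 mean -0.083 F [ 0.3592 -0.1407 -1.4298]
[-0.2911 42.6513 55.3574 -0.0165 82.0242 40.1666]
step mm 7.83304972598341 deg 2.0910923970895814
-0 0.01 -2.09 0.45 -0.58 -0.26 255; -0 0.01 -2.09 0.47 -0.56 -0.26 255; -0 0.01 -2.09 0.5 -0.55 -0.26 255; -0 0.01 -2.09 0.51 -0.53 -0.26 255; -0 0.01 -2.09 0.53 -0.51 -0.26 255
step mm 15.297058540778355 deg 1.4700000000000013
0 0 -1.47 0.59 -1.38 -0.3 255; 0 0 -1.47 0.62 -1.36 -0.3 255; 0 0 -1.47 0.66 -1.35 -0.3 255; 0 0 -1.47 0.69 -1.33 -0.3 255; 0 0 -1.47 0.73 -1.31 -0.3 255; 0 0 -1.47 0.76 -1.29 -0.3 255; 0 0 -1.47 0.79 -1.27 -0.3 255; 0 0 -1.47 0.83 -1.25 -0.3 255; 0 0 -1.47 0.86 -1.23 -0.3 255; 0 0 -1.47 0.89 -1.21 -0.3 255
```

```bash
python3 - <<'E'
from h import *
go([0.4452,0.2735,0.13],74.7,255,14)
E
```

```text
step mm 21.33826128527325 deg 1.7968159952039453
-0 0 -1.8 -0.3 -2.11 -0.09 255; -0 0 -1.8 -0.23 -2.12 -0.09 255; -0 0 -1.8 -0.17 -2.13 -0.09 255; -0 0 -1.8 -0.1 -2.13 -0.09 255; -0 0 -1.8 -0.03 -2.13 -0.09 255; -0 0 -1.8 0.03 -2.13 -0.09 255; -0 0 -1.8 0.1 -2.13 -0.09 255; -0 0 -1.8 0.17 -2.13 -0.09 255; -0 0 -1.8 0.23 -2.12 -0.09 255; -0 0 -1.8 0.3 -2.11 -0.09 255; -0 0 -1.8 0.36 -2.1 -0.09 255; -0 0 -1.8 0.43 -2.09 -0.09 255; -0 0 -1.8 0.5 -2.07 -0.09 255; -0 0 -1.8 0.56 -2.06 -0.09 255
```

Call:
jog_arm --plan "0 0 -1.8 -0.3 -2.1 -0.3 255; 0 0 -1.8 -0.25 -2.1 -0.3 255; 0 0 -1.8 -0.15 -2.1 -0.3 255; 0 0 -1.8 -0.1 -2.15 -0.3 255; 0 0 -1.8 0 -2.15 -0.1 255; 0 0 -1.8 0 -2.15 0 255; 0 0 -1.8 0.1 -2.1 0 255; 0 0 -1.8 0.2 -2.1 0 255; 0 0 -1.8 0.2 -2.1 0 255; 0 0 -1.8 0.3 -2.1 0 255"

```text
time_s: 20.6
position: [0.517, 0.2273, 0.1303]
tool_rot: [[0.381, 0.924, 0.0], [0.924, -0.381, -0.0], [-0.0, 0.0, -1.0]]
ft_force: [1.4, 0.4, -1.3]
grip_width: 0.0145
gripper_force: 78.7
```

Call:
jog_arm --plan "0 0 -1.8 0.4 -2.1 0 255; 0 0 -1.8 0.4 -2.1 0 255; 0 0 -1.8 0.5 -2.1 0 255; 0 0 -1.8 0.5 -2 0 255; 0 0 0 0 0 0 255; 0 0 0 0 0 0 255"

```text
time_s: 21.1
position: [0.4456, 0.2726, 0.1305]
tool_rot: [[0.263, 0.965, 0.001], [0.965, -0.263, -0.0], [0.0, 0.001, -1.0]]
ft_force: [0.8, -0.4, -1.4]
grip_width: 0.0145
gripper_force: 78.7
```

```bash
python3 st.py s6; python3 - <<'E'
from h import *
go([0.4452,0.2735,0.13],74.7,255,2)
E
```

```text
21.1 [0.4456 0.2726 0.1305] 74.77420666083873
scene 233 a 0.05735896319826268 0.15310781610402174 lat@.1 0.0003 yawoff -0.11 z@.1 0.1481 pitch -0.06 deg
   bar world yaw(handle side) 74.67 axis point a=.155: [0.4045 0.1231] 0.14801182396173898
scene loop n 172 rect ((560.8150024414062, -42.84223937988281), (9.606843948364258, 30.022489547729492), 57.399078369140625) z 0.11506644483286466 0.15398009788626177
scene bar_tip [427.9 221.3] 0.65
scene loop_top [305.  220.2] 0.83
scene eyescrew [306.1 226.8] 0.7
top 238 a 0.04006357544714686 0.15583215299147818 lat@.1 0.0009 yawoff -0.12 z@.1 0.1473 pitch -0.46 deg
   bar world yaw(handle side) 74.66 axis point a=.155: [0.4039 0.1233] 0.14685544706672404
top loop n 52 rect ((557.8778076171875, -44.640594482421875), (7.747448444366455, 30.394065856933594), 55.15579605102539) z 0.11559254949593245 0.15468558241734587
top bar_tip [264.2 315.2] 0.51
top loop_top [337.8 241.1] 0.46
top eyescrew [340.  244.1] 0.52
step mm 0.842054665680166 deg 0.01035804584035897
-0 0 0.01 0.03 -0.08 -0 255; -0 0 0.01 0.03 -0.08 -0 255
```

The bar lines up with the rest (yaw 74.7°, level), and the loop turned about 46° (0.8 rad). I lower the bar into the rest.

Call:
jog_arm --plan "0 0 0 0.05 -0.1 0 255; 0 0 0 0 0 1.5 255; 0 0 0 0 0 2.5 255; 0 0 0 0 0 2.5 255; 0 0 0 0 0 1.5 255; 0 0 0 0 0 1 255; 0 0 0 0 0 0.7 255; 0 0 0 0 0 0.4 255; 0 0 0 0 0 0 255; 0 0 0 0 0 0 255"

```text
time_s: 22.33
position: [0.4453, 0.2737, 0.0294]
tool_rot: [[0.263, 0.965, -0.0], [0.965, -0.263, 0.0], [-0.0, -0.0, -1.0]]
ft_force: [-2.5, 0.3, -2.5]
grip_width: 0.0146
gripper_force: 78.5
```

```bash
python3 mom.py 2; python3 st.py s7
```

```text
t 22.38 [0.4453 0.2737 0.0295] yaw 74.78 r 0.3398 ang 109.95 q6 34
rxF [0.765 0.837] Mz [0.137 0.13 ] sum first 0.902 mean 0.934 F [-2.587   0.2183 -2.3898]
22.3833 [0.4453 0.2737 0.0295] 74.78229592903612
scene 302 a 0.05736737278717201 0.1531505368108475 lat@.1 -0.0000 yawoff -0.34 z@.1 0.0469 pitch -0.35 deg
   bar world yaw(handle side) 74.44 axis point a=.155: [0.4043 0.1242] 0.04652254793668063
scene loop n 170 rect ((561.0014038085938, -42.898643493652344), (13.5970458984375, 29.173484802246094), 45.28038787841797) z 0.11508830222408561 0.15410095742019614
scene bar_tip [419.9 262.7] 0.88
scene loop_top [301.5 218. ] 0.64
scene eyescrew [307.2 226.3] 0.49
top 236 a 0.0402661449716175 0.1545056964742992 lat@.1 0.0009 yawoff -0.25 z@.1 0.0473 pitch -1.06 deg
   bar world yaw(handle side) 74.54 axis point a=.155: [0.4035 0.1244] 0.04623702555158153
top loop n 52 rect ((557.988037109375, -44.50826644897461), (8.033648490905762, 30.441791534423828), 55.887001037597656) z 0.11924892978980539 0.15462985414813435
top bar_tip [266.8 310. ] 0.71
top loop_top [337.4 243.5] 0.59
top eyescrew [339.7 241.7] 0.5
```

In the cradle, about 1.5 mm above the seat. I go down the rest, release and lift off.

Call:
jog_arm --plan "0 0 0 0 0 0.13 255; 0 0 0 0 0 0 255; 0 0 0 0 0 0 180; 0 0 0 0 0 0 120; 0 0 0 0 0 0 60; 0 0 0 0 0 0 0; 0 0 0 0 0 0 0; 0 0 0 0 0 0 0; 0 0 0 0 0 0 0; 0 0 0 0 0 0 0"

```text
time_s: 23.62
position: [0.4454, 0.2736, 0.0277]
tool_rot: [[0.263, 0.965, 0.0], [0.965, -0.263, 0.0], [0.0, 0.0, -1.0]]
ft_force: [-0.3, -0.1, 0.4]
grip_width: 0.0854
gripper_force: 0.0
```

Call:
jog_arm --plan "0 0 0 0 0 -1 0; 0 0 0 0 0 -2 0; 0 0 0 0 0 -3 0; 0 0 0 0 0 -3 0; 0 0 0 0 0 -3 0; 0 0 0 0 0 -2 0; 0 0 0 0 0 0 0; 0 0 0 0 0 0 0"

```text
time_s: 24.28
position: [0.4456, 0.2737, 0.1691]
tool_rot: [[0.263, 0.965, 0.003], [0.965, -0.263, 0.001], [0.002, 0.002, -1.0]]
ft_force: [-0.2, 0.0, -0.6]
grip_width: 0.0851
gripper_force: 0.0
```

```bash
python3 bar.py w8 .04
```

```text
24.3333 [0.4451 0.2735 0.1678] 74.76757620718168 [ 0.0627  0.3163 -0.2564] [-0.0144  0.0361 -0.0685]
bar [318.1 215.2] 0.89 depth [0.4467 0.2851 0.0532] z45 [0.4461 0.2831 0.045 ]
bar_near [321.9 301.5] 0.9 depth [0.4308 0.2168 0.0496] z45 [0.4302 0.2145 0.045 ]
bar_mid [321.6 332.2] 0.93 depth [0.4234 0.1907 0.05  ] z45 [0.4226 0.1878 0.045 ]
bar_far [321.2 366.8] 0.91 depth [0.4143 0.1589 0.0494] z45 [0.4135 0.1558 0.045 ]
bar_tip [321.1 400. ] 0.8 depth [0.4054 0.1268 0.0496] z45 [0.4044 0.123  0.045 ]
rest [321.  203.9] 0.86 depth [0.4509 0.2924 0.053 ] z45 [0.4504 0.2907 0.045 ]
rest_seat [323.1 215.3] 0.94 depth [0.4501 0.2841 0.0531] z45 [0.4496 0.2821 0.045 ]
conf 0.93 ang -105.45806 ends [0.4589 0.3158] [0.4062 0.1253] len 0.19767218169972284 width [-0.0078  0.0072] z [0.0472 0.0521 0.054 ]
```

View pics/w8.png

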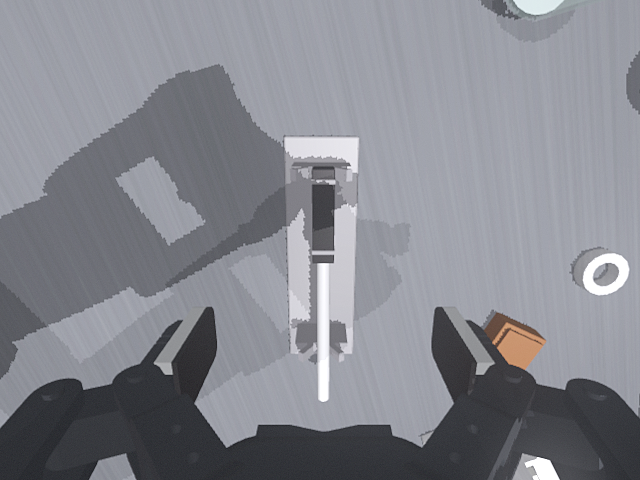

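The bar lies in both cradles, handle from (323,170) to (323,260) and tip at (323,400). It is within 2 mm of its first pose at the same angle.

```bash
python3 -c "
from rig import job
print(job.close_job())"
```

```text
the job is handed in; nothing more can be done
None
```

I clamped the cell to snug (about 0.2 N m measured at the screw), put the bar back in its rest within about 2 mm of where it started, and handed the job in at about 24 s. The hand-in returned no verdict, and the force on the cell is judged from that moment rather than read directly.

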